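# Fit the detachable handle to the roasting pan

## Robot

A 6-joint arm with a two-finger parallel gripper is mounted at the origin on the work surface. World frame = base frame: x ahead of the robot, y to its left, z up, the work surface at z = 0. Lengths are in m, angles in rad, forces in N, time in s.
With the tool pointing down it reaches from about 0.325 to 0.875 m from the base axis. Payload 4.4 kg.
Tool frame: the origin (TCP) lies on the centre line of the jaws, within the pads' length; the fingertips stand 17 mm ahead of it and the grasp point (between the pads) lies 2 mm behind it; z points along the fingers, y is the line along which they close (so a half turn about z gives the same grasp; the last joint's range is limited). The gripper opens to 85 mm and grips with 20 to 120 N. Pads are 22 mm wide; open, the fingers measure 114 mm over their backs; the gripper's body (76 mm by 85 mm) begins 54 mm behind the grasp point. The pads swing forward as they close: fully open they stand 13 mm farther back than shut.
Start: joints at [-1.458, 0.207, 1.542, -0, 1.393, -0.15], TCP at [0.149, -0.555, 0.215] pointing down, gripper open.
Joint ranges: [-2.73, 2.73], [-0.86, 2.22], [0.23, 2.46], [-1.11, 4.25], [0.08, 2.63], [-2.82, 2.82]. Speed limits (rad/s): [2.79, 2.79, 3.14, 3.14, 3.14, 3.14].

## Interface

Orientations are given as a 3x3 rotation matrix whose columns are the frame's x, y, z axes.
In Python, from station import * gives the robot as it stands.
- The arm moves only by the shell command python3 -m pendant 'ROWS' [OPENING]. ROWS is JSON, a list of rows, each a list of 6 numbers: the shift along the tool's x, y, z in mm, then the turn, a rotation vector about the tool's x, y, z in rad. In form: [[dx, dy, dz, rx, ry, rz], ...]. A call has exactly 10 rows; each row shifts and turns the commanded pose from where the row before left it, along the tool's axes as they then stand; what a row does not reach is not made up. A row lasts 1/8 s, in which the tool goes at most 62.5 mm and 10.7 degrees, less where a joint would pass 70% of its speed; a pose out of reach is approached as far as the arm can. A call with a gripper value outside its range is refused whole. OPENING is the closure, from -1 (fully open) to 1 (shut), set as the call begins (- or left out, the last holds). The fingers move at their own pace and stop on an object; the grip force is fixed at half the most. Time passes only in rows, so rows that do not move let the fingers close, or fill a call up. It gives the time, the measured TCP pose, the force, the opening and the grip force at its end, in the units of the state.
- state(): the state, without advancing time (a new reading comes with each control period).
- grab_frame(name): name is "side" or "top" or "wrist"; returns the picture (384x512x3 uint8, blue, green, red); there is no depth.
- get_calibration(name): a dict with "fov_y" (degrees; the focal length in pixels is half the picture's height over the tangent of half this angle, whatever the lens; pixels are square), "cx", "cy" (the principal point, pixels), "position" and "orientation" of the camera in the world. Camera axes: x right, y up, looking along -z (the intrinsics and any distortion apply to the point x, -y, -z); pixel columns grow to the right and rows downward; lengths in m; the calibration is good to about 2 mm. A picture is of the moment at which its call begins: read the wrist's pose just before it. get_calibration takes no time and is no camera call; for the wrist camera it gives the pose at the moment of the call.
- finish_job(): hands the job in; it is judged then, once.
The state is a dict: "clock": time; "joint_pos": joint angles; "joint_velocities": joint speeds; "tau": joint torques, N m; "ee_pos": TCP position; "eef_rot": TCP orientation; "wrist_force": force on the tool from outside, world axes, zero at the start; "ft_torque": the same for the moment, N m; "finger_gap": opening from 0.0 (shut) to 1.0 (fully open); "gripper_force": force on a finger pad.
Only numpy, scipy, OpenCV 4.12 (cv2) and the standard library are available. Lean on these libraries where they do the work, as an engineer would, in place of code of your own. Each camera call takes 0.05 s, during which the arm holds its last target. There are 200 camera calls.

## Task

The roasting pan needs its handle on before it can be lifted. Draw the loose handle out from under the riser shelf and slide it, hole side up, onto the stub on the side of the pan, firmly but without ramming it, until the spring button snaps up through the hole. Then let go, leaving the handle locked on the pan and the other things on the table where they are.

Things in the scene. Friction and masses are not known exactly. Their poses are not given: they have to be found in the camera images.
- handle: loose pan handle, about 0.3 kg, 190 mm long: a 32 mm square steel tube, then a black grip, then a small hanging eye. Origin: middle of its length, on its underside; x along it towards the open mouth of the tube, y across, z up out of the face with the button hole. Starts lying on the table, hole up, its mouth end sticking 65 to 80 mm out from under the riser, the grip end out of reach below it
- handle_mouth (a point): centre of the tube's open mouth, on its axis, 16 mm above the underside and 95 mm ahead of the handle's origin; axes as the handle. Inside, the tube is 26 x 26 mm (walls 3 mm) and hollow for 80 mm. At the mouth its top wall is turned up as a lead-in lip, 39 mm above the underside
- handle_hole (a point): centre of the handle's button hole (17 mm along x, 16 mm across) in the top face, 32 mm behind the mouth
- handle_end (a point): rear end of the handle (the hanging eye), on the tube's axis, 190 mm behind the mouth
- handle_grip (a point): middle of the front half of the black grip, on the axis, 115 mm behind the mouth and 20 mm behind the handle's origin. The grip is 75 mm long, 36 mm wide, 32 mm high, from 5 to 80 mm behind the origin. The handle balances about 5 mm ahead of the origin
- roaster: dark flanged roasting pan, 260 x 280 mm, 120 mm deep, on a steel warming plate 280 x 320 mm, 56 mm high; heavy, does not shift. Origin: on the table under its middle; x points from the stub towards the pan. The level stub points to -x. The rim, 180 mm above the table, overhangs 20 mm beyond the stub bracket's face, so a gripper holding the tube near its mouth meets the rim before the handle is home
- stub_root (a point): where the stub's axis meets the face of its bracket, 100 mm above the table; the mouth of a handle that is home lies within 5 mm of it. Axes as the roaster; the handle's x must lie along the roaster's x
- stub_tip (a point): free end of the stub, on its axis, 65 mm out from the bracket. The stub is 23 mm square (1.5 mm play all round in the tube), with a 14 mm long conical nose down to 12 mm
- button (a joint): round spring button, 12 mm across, on top of the stub, 33.5 mm out from the bracket: how far it is pressed in (m). 0 = up, 8.5 mm proud of the stub; about 0.004 to 0.006 = held down inside the tube; 0.009 = its stop. Spring 4 N when up, about 9 N when held down; pushing the tube over it takes about 8 to 20 N, which falls away when it snaps up through the hole
- riser: low steel bench shelf, 260 x 400 mm, top 100 mm and underside 85 mm above the table, a leg at each corner, a cardboard box and plates on it up to 200 mm above the table; fixed. Origin: on the table under its middle; x points out over the edge (130 mm from the origin) from which the handle sticks out
- salt_jar: glass jar with steel lid, 64 mm across, 65 mm high; a bystander. Origin at its foot
- can: tin can with a paper label, 74 mm across, 110 mm high; a bystander. Origin at its foot
- ladle: steel serving spoon, 200 mm long, lying flat; a bystander. Origin at its middle, x along it
- baster: basting brush, 170 mm long, lying flat; a bystander. Origin at its middle, x along it
- turner: turner with a wooden handle, 240 mm long, lying flat; a bystander. Origin at its middle, x along it
- ramekin: white ramekin dish, 84 mm across, 48 mm high; a bystander. Origin at its foot
Not all that is in view belongs to the job. Leave any purple look-alike of the handle alone.

How it is judged:
On the way, in this order (a step that is already met when the one before it is completed fails the run):
1. the handle is drawn clear of the riser (x of handle_end in the frame of riser above 0.132 m), for 0.1 s.
2. the tube is on the stub and holds the button down (value of joint button above 0.0025 m and x of handle_mouth in the frame of stub_root above -0.042 m and distance between handle_mouth and stub_root below 0.045 m), for 0.02 s.
At the end, for the whole second after the job is handed in: The handle is home on the stub and at rest: its mouth within 7 mm of the bracket along the stub and within 9 mm of the stub's root in all, its axis within 0.10 rad of the stub's and its hole face up within 0.12 rad, and the button fully up through the hole (pressed less than 1.5 mm) (value of joint button below 0.0015 m and x of handle_mouth in the frame of stub_root above -0.007 m and distance between handle_mouth and stub_root below 0.009 m and angle between the x axis of handle and the x axis of roaster, either way round below 0.1 rad and angle between handle's own z axis and vertical below 0.12 rad and linear speed of handle below 0.02 m/s); the robot touches nothing.
It fails at once if a bystander is shifted by more than 40 mm or knocked over (distance of any of salt_jar, can, ladle, baster, turner, ramekin from where it was at the start of the episode above 0.04 m or angle between any of salt_jar, can, ramekin's own z axis and vertical above 0.5 rad).
It fails at once if the handle is rammed against the pan or its stub with over 45 N (contact force between handle and roaster above 45 N).
It also fails if it takes over 51 s, if anything falls off the work surface, if the arm or the gripper's body presses on something with over 40 N, if the wrist force passes 120 N, or if a joint passes its speed limit or range.

## Working session

There is one attempt and no reset: what is moved stays moved. The work goes in short steps, Python scripts to look and compute and a shell command to move; the robot and the scene stay as the last step left them, time stands still between calls to the robot, and variables do not carry over. Pictures are saved under pics/ and viewed, at most 10 in all, crops included, and the job is handed in when it is done.

```bash
ls; mkdir -p pics; python3 - <<'E'
from station import *
import cv2,numpy as np
for n in ("top","side"):
    c=get_calibration(n);print(n,c)
    cv2.imwrite(f"pics/{n}0.png",cv2.resize(grab_frame(n),(768,576),interpolation=cv2.INTER_CUBIC))
print(get_calibration("wrist"));s=state();print(s)
E
```

```text
pics
top {'fov_y': 46.62879009180377, 'cx': 257.61310256264187, 'cy': 193.15073063924032, 'position': array([ 0.28245369, -0.0480206 ,  1.28774159]), 'orientation': array([[-0.00787365,  0.98016959, -0.19800397],
       [-0.99982386, -0.01109023, -0.01514133],
       [-0.01703698,  0.19784987,  0.98008427]])}
side {'fov_y': 50.58823998259252, 'cx': 252.1375239049197, 'cy': 196.511837656722, 'position': array([0.38981334, 0.96942178, 0.71127267]), 'orientation': array([[-0.99368568,  0.06641082, -0.09043433],
       [-0.11187334, -0.5250213 ,  0.84370433],
       [ 0.00855115,  0.8484941 ,  0.52913575]])}
{'fov_y': 67.40013944361748, 'cx': 253.24064759603826, 'cy': 190.98934499355298, 'position': array([ 0.23106074, -0.53187968,  0.3728219 ]), 'orientation': array([[ 2.59306730e-01,  9.11834954e-01,  3.18303373e-01],
       [-9.65794581e-01,  2.45132895e-01,  8.45617572e-02],
       [-9.20261198e-04, -3.29343105e-01,  9.44209867e-01]])}
{'clock': 0.1, 'joint_pos': array([-1.45849485e+00,  2.07369978e-01,  1.54283586e+00, -5.51214281e-06,
        1.39348283e+00, -1.50489834e-01]), 'joint_velocities': array([ 0.00061546, -0.00132061, -0.00243736,  0.0012495 , -0.00272015,
       -0.00283181]), 'tau': array([-2.57303636e-04, -3.84090006e+01, -2.92548555e+01, -2.49872446e-04,
        4.83083219e-03, -7.88686151e-06]), 'ee_pos': array([ 0.14928288, -0.55453536,  0.21421017]), 'eef_rot': array([[ 9.65668406e-01,  2.59777735e-01, -2.40282065e-04],
       [ 2.59777662e-01, -9.65666211e-01,  2.08219848e-03],
       [ 3.08876534e-04, -2.07313321e-03, -9.99997803e-01]]), 'wrist_force': array([ 0.42122447, -0.11622656, -0.21451504]), 'ft_torque': array([ 0.04256186, -0.05595967, -0.02217159]), 'gripper_force': 0.0, 'finger_gap': 1.0029032315455335}
```

View pics/top0.png

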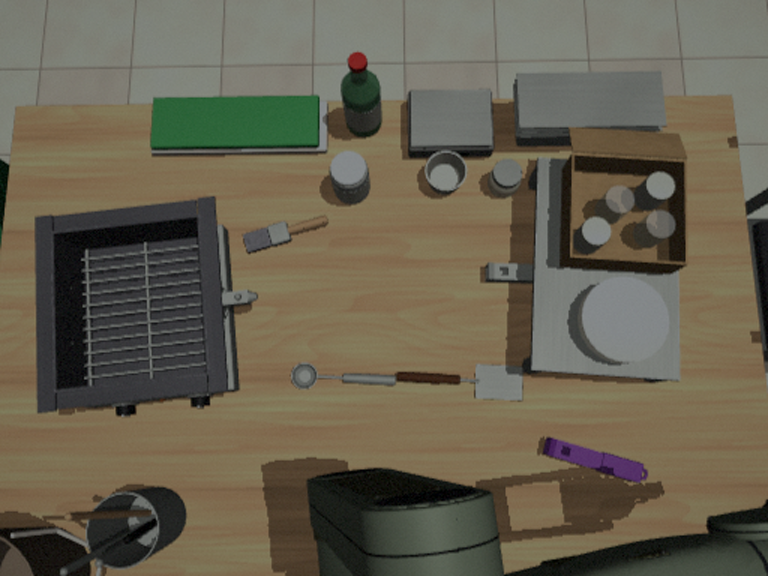

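View pics/side0.png

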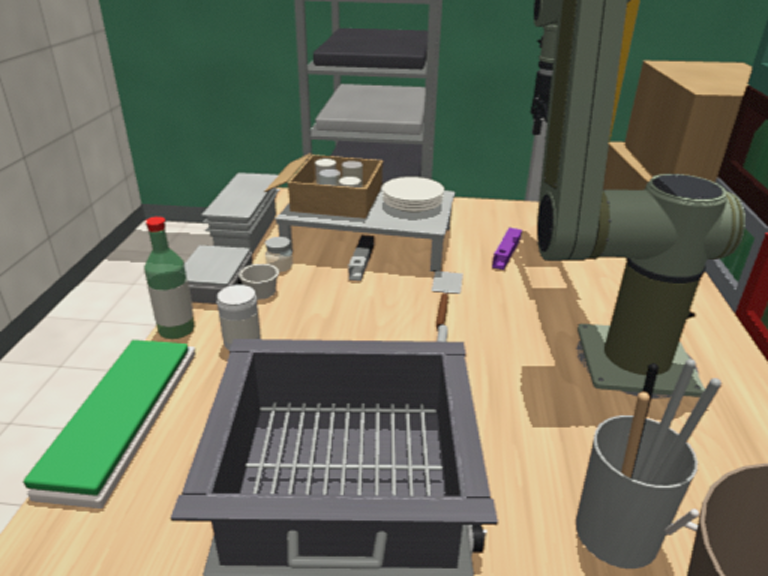

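The top view shows the loose handle's steel mouth end at about (487–533, 271), with its dark hole at (504,271). The riser edge is near x=533, the stub runs from its tip (256,296) to the pan edge at about (228,298), and the purple decoy is at (595,460).

Could be taken for the handle: the steel tube at (505,271), the purple look-alike (595,460), the ladle handle (368,379), and the pan stub itself (240,297). I choose the steel tube at (505,271) because it has the button hole and sticks out from under the riser. Next I'll check it in a crop and measure.

```bash
cat > h.py <<'E'
from station import *
import cv2,numpy as np
def ray(c,uv,H=384):
    f=H/2/np.tan(np.radians(c["fov_y"])/2)
    d=np.array([(uv[0]-c["cx"])/f,-(uv[1]-c["cy"])/f,-1.])
    return np.array(c["position"]),np.array(c["orientation"])@d
def onz(c,uv,z):
    p,d=ray(c,uv); return p+d*(z-p[2])/d[2]
def proj(c,P):
    f=192/np.tan(np.radians(c["fov_y"])/2)
    q=np.array(c["orientation"]).T@(np.array(P)-c["position"])
    return np.array([c["cx"]-f*q[0]/q[2],c["cy"]+f*q[1]/q[2]])
def two(c1,u1,c2,u2):
    p,d=ray(c1,u1);q,e=ray(c2,u2)
    t=np.linalg.lstsq(np.c_[d,-e],q-p,rcond=None)[0]
    a,b=p+d*t[0],q+e*t[1]
    return (a+b)/2,np.linalg.norm(a-b)
E
python3 - <<'E'
from h import *
im=grab_frame("top");c=get_calibration("top")
a=cv2.resize(im[165:200,315:365],None,fx=10,fy=10,interpolation=cv2.INTER_NEAREST)
b=cv2.resize(im[175:215,140:180],None,fx=7.4,fy=7.4,interpolation=cv2.INTER_NEAREST)
h=max(a.shape[0],b.shape[0]);pad=lambda x:cv2.copyMakeBorder(x,0,h-x.shape[0],0,0,0)
v=cv2.hstack if 0 else np.hstack
cv2.imwrite("pics/crop.png",np.hstack([pad(a)[:350],pad(b)[:350]])[:,:800])
s=2/3
for n,p,z in [("mouth",(487,271),.035),("hole",(504,271.5),.032),("edge",(533,271),.1),("edge far",(538,160),.1),("edge near",(530,372),.1),("tip",(256,296),.1),("rimT",(216,200),.18),("rimB",(231,390),.18),("rim L",(36,218),.18)]:
    print(n,onz(c,(p[0]*s,p[1]*s),z).round(4))
E
```

```text
mouth [ 0.57   -0.2219  0.035 ]
hole [ 0.5693 -0.2549  0.032 ]
edge [ 0.5541 -0.2963  0.1   ]
edge far [ 0.7679 -0.3166  0.1   ]
edge near [ 0.3716 -0.2817  0.1   ]
tip [0.5135 0.2073 0.1   ]
rimT [0.6695 0.2655 0.18  ]
rimB [0.3406 0.2266 0.18  ]
rim L [0.6409 0.5796 0.18  ]
```

View pics/crop.png

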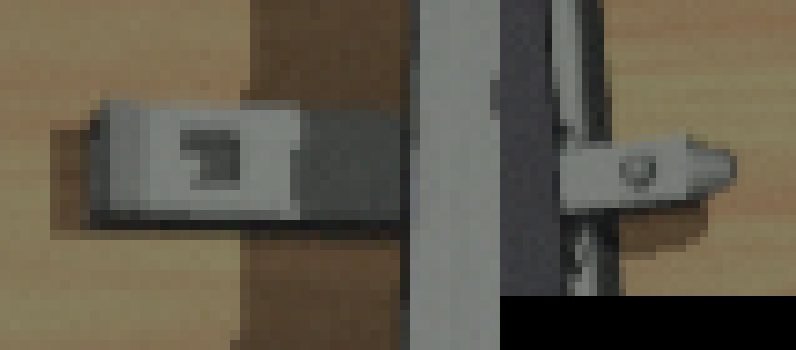

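The crop confirms it: a steel tube with a lead-in lip at the left end and a square hole, going into the riser's shadow. The stub with its round button is on the right. The mouth measures (0.569, -0.222), which gives about 75 mm sticking out and agrees with the description. Moving over it now for a close look.

```bash
python3 -m pendant '[[0,0,-9,0,0,-0.131],[0,0,-9,0,0,-0.131],[0,0,-9,0,0,-0.131],[0,0,-9,0,0,-0.131],[0,0,-9,0,0,-0.131],[0,0,-9,0,0,-0.131],[0,0,-9,0,0,-0.131],[0,0,-9,0,0,-0.131],[0,0,-9,0,0,-0.131],[0,0,-9,0,0,-0.131]]' -1
python3 -m pendant '[[35,42,0,0,0,0],[35,42,0,0,0,0],[35,42,0,0,0,0],[35,42,0,0,0,0],[35,42,0,0,0,0],[35,42,0,0,0,0],[35,42,0,0,0,0],[35,42,0,0,0,0],[35,42,0,0,0,0],[35,42,0,0,0,0]]'
python3 - <<'E'
from h import *
c=get_calibration("wrist");im=grab_frame("wrist")
np.save("w1.npy",dict(c=c,im=im),allow_pickle=True)
cv2.imwrite("pics/w1.png",cv2.resize(im,(768,576)))
s=state();print(s["ee_pos"],s["eef_rot"].round(3),c["position"])
E
```

```text
clock: 1.4
ee_pos: [0.1493, -0.5549, 0.305]
eef_rot: [[-0.006, 1.0, -0.0], [1.0, 0.006, 0.001], [0.001, -0.0, -1.0]]
wrist_force: [-0.6, 0.7, 0.4]
finger_gap: 1.0
gripper_force: 0.0
clock: 2.65
ee_pos: [0.5697, -0.203, 0.3049]
eef_rot: [[-0.002, 1.0, -0.001], [1.0, 0.002, 0.0], [0.0, -0.001, -1.0]]
wrist_force: [0.3, -0.4, -0.7]
finger_gap: 0.998
gripper_force: 0.0
[ 0.57409372 -0.19765822  0.30437959] [[-0.008  1.     0.004]
 [ 1.     0.008  0.005]
 [ 0.005  0.004 -1.   ]] [ 0.5693125  -0.11715699  0.46346027]
```

View pics/w1.png

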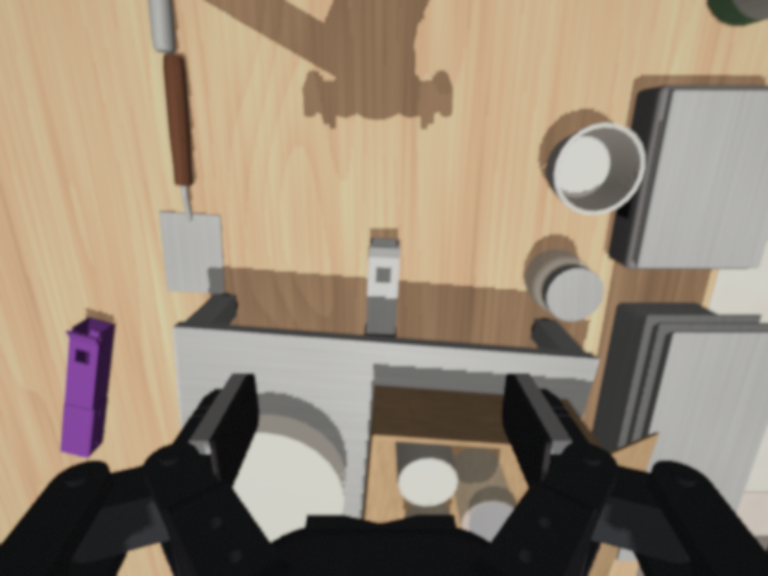

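The wrist view shows the handle straight ahead: lip at (384,240), hole at (383,274), riser edge at about y=335. It runs nearly parallel to image vertical, and nothing stands between it and the jaws. Fitting its axis by mask.

```bash
python3 - <<'E'
from h import *
d=np.load("w1.npy",allow_pickle=True).item();c,im=d["c"],d["im"]
hsv=cv2.cvtColor(im,cv2.COLOR_BGR2HSV)
m=(hsv[...,1]<60)
L=[];R=[];C=[]
for v in range(164,221,3):
    xs=np.where(m[v,235:280])[0]+235
    if len(xs): 
        a,b=onz(c,(xs[0]-.5,v),.032),onz(c,(xs[-1]+.5,v),.032)
        print(v,xs[0],xs[-1],((a+b)/2).round(4),round(np.linalg.norm(a-b),4)); C.append((a+b)/2)
print("hole",onz(c,(255.5,182.5),.032),"lip",onz(c,(256,160),.039))
for p in [(176,327),(598,357)]: print("edge",onz(c,(p[0]/1.5,p[1]/1.5),.1))
E
```

```text
164 246 266 [ 0.5733 -0.2241  0.032 ] 0.0323
167 245 266 [ 0.5726 -0.2288  0.032 ] 0.0339
170 245 266 [ 0.5726 -0.2336  0.032 ] 0.0341
173 245 266 [ 0.5726 -0.2384  0.032 ] 0.0342
176 245 266 [ 0.5726 -0.2433  0.032 ] 0.0343
179 244 266 [ 0.5719 -0.2482  0.032 ] 0.036
182 244 266 [ 0.5719 -0.2531  0.032 ] 0.0361
185 244 265 [ 0.5711 -0.2581  0.032 ] 0.0347
188 244 265 [ 0.5711 -0.263   0.032 ] 0.0348
191 244 265 [ 0.5711 -0.2681  0.032 ] 0.0349
194 244 265 [ 0.5712 -0.2731  0.032 ] 0.0351
197 244 265 [ 0.5712 -0.2782  0.032 ] 0.0352
200 245 264 [ 0.5712 -0.2834  0.032 ] 0.0321
203 245 264 [ 0.5712 -0.2886  0.032 ] 0.0322
206 245 263 [ 0.5704 -0.2938  0.032 ] 0.0307
209 245 263 [ 0.5704 -0.299   0.032 ] 0.0308
212 244 263 [ 0.5696 -0.3043  0.032 ] 0.0326
215 244 263 [ 0.5696 -0.3097  0.032 ] 0.0327
218 244 263 [ 0.5696 -0.315   0.032 ] 0.0328
hole [ 0.57266469 -0.25392258  0.032     ] lip [ 0.57321507 -0.21618839  0.039     ]
edge [ 0.38119222 -0.28422843  0.1       ]
edge [ 0.77544942 -0.31449313  0.1       ]
```

```bash
python3 -m pendant '[[-23,-1,0,0,0,0.024],[-23,-1,20,0,0,0.024],[0,0,50,0,0,0],[0,0,50,0,0,0],[0,0,50,0,0,0],[0,0,50,0,0,0],[0,0,35,0,0,0],[0,0,20,0,0,0],[0,0,8,0,0,0],[0,0,0,0,0,0]]' -1
python3 -m pendant '[[0,0,0,0,0,0],[0,0,0,0,0,0],[0,0,0,0,0,0],[0,0,0,0,0,0],[0,0,0,0,0,0],[0,0,0,0,0,0],[0,0,0,0,0,0],[0,0,0,0,0,0],[0,0,0,0,0,0],[0,0,0,0,0,0]]' 1
```

```text
clock: 3.95
ee_pos: [0.5663, -0.2512, 0.0226]
eef_rot: [[0.047, 0.999, 0.001], [0.999, -0.047, -0.0], [-0.0, 0.001, -1.0]]
wrist_force: [0.1, 0.8, 0.2]
finger_gap: 1.002
gripper_force: 0.0
clock: 5.2
ee_pos: [0.5662, -0.2504, 0.0223]
eef_rot: [[0.046, 0.999, 0.0], [0.999, -0.046, -0.0], [-0.0, 0.0, -1.0]]
wrist_force: [-0.2, -0.2, 0.2]
finger_gap: 0.0
gripper_force: 0.0
```

The gripper shut on nothing, so I'll look.

```bash
python3 - <<'E'
from h import *
c=get_calibration("wrist");im=grab_frame("wrist");t=grab_frame("top")
s=state();print(s["ee_pos"],s["finger_gap"],s["gripper_force"],c["position"],c["orientation"].round(3))
cv2.imwrite("pics/w2.png",np.hstack([cv2.resize(im,(480,360)),cv2.resize(t[130:250,270:377],(320,360))]))
E
```

```text
[ 0.56620038 -0.25039473  0.02226357] 0.0027133883031686084 0.0 [ 0.56980941 -0.1646235   0.18085561] [[ 0.999  0.044  0.016]
 [-0.046  0.943  0.33 ]
 [-0.    -0.33   0.944]]
```

View pics/w2.png

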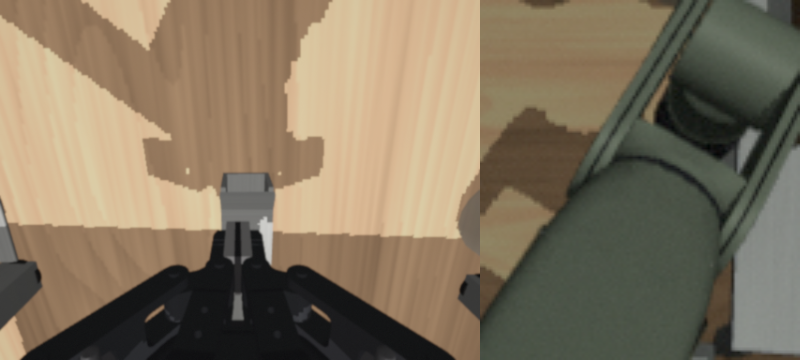

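```bash
python3 - <<'E'
from h import *
im=grab_frame("wrist");t=grab_frame("side");c=get_calibration("side")
for P in [(.572,-.222,.016),(.566,-.25,.022),(.566,-.25,.005)]: print(proj(c,P))
cv2.imwrite("pics/w3.png",np.hstack([cv2.resize(im[170:370,170:340],(400,470)),cv2.resize(t[90:207,190:290],(400,470))]))
E
```

```text
[236.43857584 182.56925696]
[239.29661436 177.17606271]
[239.33640783 181.43018181]
```

View pics/w3.png

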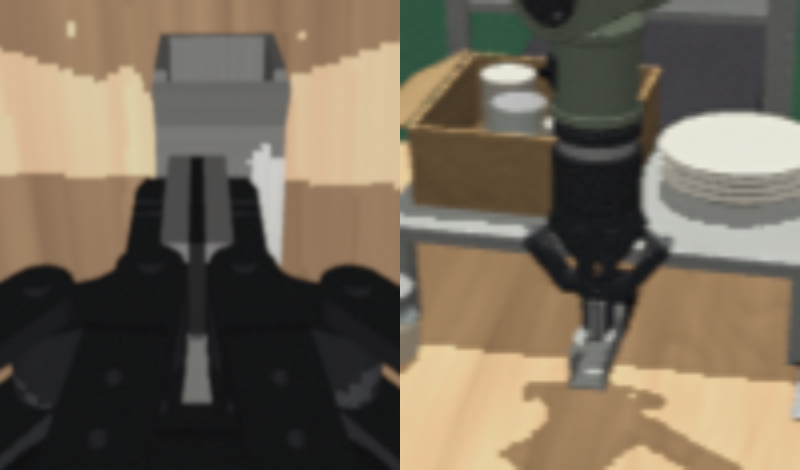

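The crops show the shut fingers just above the tube top. In the side view the tips are at about orig (239.5,172), i.e. z≈0.04, so the tips stand about 30 mm higher than the reported pose implies. The handle hasn't moved. I'll open, centre, and lower under force watch.

```bash
python3 -m pendant '[[0,0,0,0,0,0],[0,0,0,0,0,0],[0,0,0,0,0,0],[0,0,0,0,0,0],[2,3,0,0,0,0],[2,3,0,0,0,0],[0,0,4,0,0,0],[0,0,4,0,0,0],[0,0,4,0,0,0],[0,0,0,0,0,0]]' -1
python3 - <<'E'
from h import *
c=get_calibration("wrist");im=grab_frame("wrist");t=grab_frame("side");s=state();print(s["ee_pos"],s["wrist_force"],s["finger_gap"])
cv2.imwrite("pics/w4.png",np.hstack([cv2.resize(im,(440,330)),cv2.resize(t[110:200,195:285],(330,330),interpolation=cv2.INTER_CUBIC)]))
E
```

```text
clock: 6.65
ee_pos: [0.5718, -0.2464, 0.0095]
eef_rot: [[0.046, 0.999, -0.001], [0.999, -0.046, 0.001], [0.001, -0.001, -1.0]]
wrist_force: [-0.8, 0.8, -0.1]
finger_gap: 1.004
gripper_force: 0.0
[ 0.57226873 -0.24672319  0.01013357] [-1.23673268 -1.03981809 -0.4497242 ] 0.9998280748437356
```

View pics/w4.png

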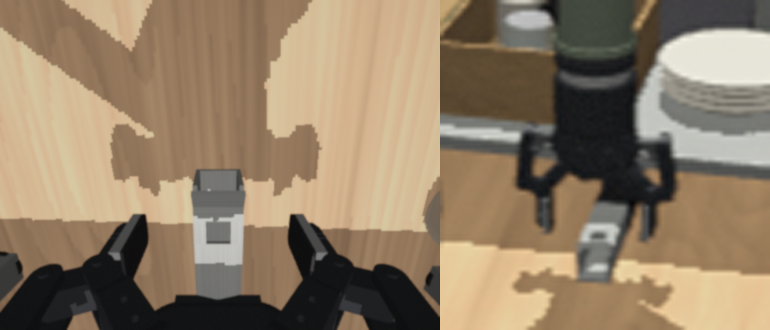

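The open fingers straddle the tube symmetrically: tips at (140,218) and (298,218), tube centred at 218. In the side view the tips are still at about z 0.04. I'll lower another 20 mm, watching the force, then close.

```bash
python3 -m pendant '[[0,0,4,0,0,0],[0,0,4,0,0,0],[0,0,3,0,0,0],[0,0,3,0,0,0],[0,0,2,0,0,0],[0,0,2,0,0,0],[0,0,2,0,0,0],[0,0,0,0,0,0],[0,0,0,0,0,0],[0,0,0,0,0,0]]'
python3 -m pendant '[[0,0,0,0,0,0],[0,0,0,0,0,0],[0,0,0,0,0,0],[0,0,0,0,0,0],[0,0,0,0,0,0],[0,0,0,0,0,0],[0,0,0,0,0,0],[0,0,0,0,0,0],[0,0,0,0,0,0],[0,0,0,0,0,0]]' 1
```

```text
clock: 8.0
ee_pos: [0.5725, -0.2468, -0.0096]
eef_rot: [[0.046, 0.999, 0.0], [0.999, -0.046, -0.0], [-0.0, 0.0, -1.0]]
wrist_force: [-0.9, 0.4, -0.9]
finger_gap: 1.003
gripper_force: 0.0
clock: 9.25
ee_pos: [0.5726, -0.2468, -0.0095]
eef_rot: [[0.046, 0.999, 0.0], [0.999, -0.046, -0.0], [-0.0, 0.0, -1.0]]
wrist_force: [0.7, 0.1, 3.3]
finger_gap: 0.368
gripper_force: 61.1
```

```bash
python3 -m pendant '[[8,0,0,0,0,0],[16,0,0,0,0,0],[20,0,0,0,0,0],[20,0,0,0,0,0],[20,0,0,0,0,0],[20,0,0,0,0,0],[20,0,0,0,0,0],[20,0,0,0,0,0],[16,0,0,0,0,0],[0,0,0,0,0,0]]'
python3 -m pendant '[[0,0,0,0,0,0],[0,0,0,0,0,0],[0,0,0,0,0,0],[0,0,0,0,0,0],[0,0,-20,0,0,0],[0,0,-30,0,0,0],[-25,0,-30,0,0,0],[-35,0,-40,0,0,0],[-30,0,-40,0,0,0],[0,0,0,0,0,0]]' -1
python3 - <<'E'
from h import *
c=get_calibration("wrist");im=grab_frame("wrist");t=grab_frame("top");s=state();print(s["ee_pos"],c["position"])
np.save("w5.npy",dict(c=c,im=im,t=t),allow_pickle=True)
cv2.imwrite("pics/w5.png",np.hstack([cv2.resize(im,(400,300)),cv2.resize(t[130:250,140:300],(400,300))]))
E
```

```text
clock: 10.5
ee_pos: [0.5799, -0.0836, -0.0095]
eef_rot: [[0.045, 0.999, 0.0], [0.999, -0.045, 0.003], [0.003, -0.0, -1.0]]
wrist_force: [-0.1, 2.1, 6.0]
finger_gap: 0.365
gripper_force: 61.7
clock: 11.75
ee_pos: [0.5791, -0.1807, 0.1571]
eef_rot: [[0.049, 0.999, 0.011], [0.999, -0.049, -0.006], [-0.005, 0.011, -1.0]]
wrist_force: [0.2, -0.3, -0.0]
finger_gap: 0.999
gripper_force: 0.0
[ 0.5759153  -0.1771669   0.15188818] [ 0.58121114 -0.09405399  0.315262  ]
```

View pics/w5.png

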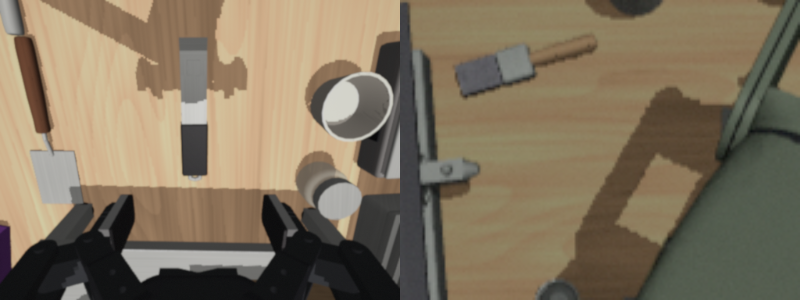

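The handle lies clear of the riser, with its black grip at (194,124–176) in the left panel. I'll measure the grip and the stub from these frames.

```bash
python3 - <<'E'
from h import *
d=np.load("w5.npy",allow_pickle=True).item();c,im,t=d["c"],d["im"],d["t"]
g=im.max(2); m=((g<75)*255).astype(np.uint8); m[:, :215]=0;m[:,285:]=0;m[:150]=0;m[232:]=0
n,l,st,ce=cv2.connectedComponentsWithStats(m);i=1+st[1:,4].argmax();print(st[i],ce[i])
box=cv2.minAreaRect(np.argwhere(l==i)[:,::-1].astype(np.float32));print(box)
P=[onz(c,p,.032) for p in cv2.boxPoints(box)]
print(np.array(P).round(4),np.mean(P,0).round(4))
for p in [(193,38),(180,38),(207,38)]: print("lip",onz(c,(p[0]*1.28,p[1]*1.28),.039).round(4))
# stub from top (crop: x=140+u*160/400, y=130+v*.4, panel offset 400)
ct=get_calibration("top")
T=t[185:212,150:180]; 
hsv=cv2.cvtColor(T,cv2.COLOR_BGR2HSV)
print(hsv[...,1][:, 4:30].tolist())
E
```

```text
[ 232  160   33   64 2017] [248.4719881 190.8775409]
((248.0, 191.5), (63.0, 32.0), 90.0)
[[ 0.5596 -0.1607  0.032 ]
 [ 0.5918 -0.1623  0.032 ]
 [ 0.5892 -0.2324  0.032 ]
 [ 0.5544 -0.2304  0.032 ]] [ 0.5738 -0.1965  0.032 ]
lip [ 0.5805 -0.0614  0.039 ]
lip [ 0.5661 -0.0607  0.039 ]
lip [ 0.596  -0.0621  0.039 ]
[[74, 77, 78, 78, 78, 78, 77, 74, 77, 77, 78, 74, 73, 73, 75, 71, 73, 71, 71, 71, 71, 76, 75, 69, 71, 73], [59, 75, 75, 73, 73, 71, 73, 76, 75, 73, 71, 76, 73, 74, 73, 74, 75, 76, 76, 74, 77, 75, 75, 77, 75, 76], [71, 75, 80, 76, 81, 73, 79, 79, 77, 74, 77, 78, 80, 83, 82, 82, 83, 84, 78, 82, 84, 78, 81, 83, 83, 82], [75, 78, 76, 77, 81, 78, 79, 77, 80, 77, 74, 80, 81, 76, 80, 81, 76, 80, 81, 80, 78, 78, 81, 83, 80, 77], [70, 78, 76, 75, 72, 76, 76, 75, 73, 77, 77, 75, 77, 77, 75, 76, 77, 73, 73, 75, 74, 74, 76, 73, 74, 71], [46, 79, 77, 78, 81, 78, 81, 78, 81, 78, 77, 77, 76, 76, 79, 79, 79, 77, 76, 78, 78, 77, 76, 77, 80, 78], [47, 81, 80, 80, 79, 79, 80, 77, 80, 80, 78, 82, 76, 80, 79, 78, 79, 78, 80, 77, 81, 78, 77, 78, 76, 78], [45, 79, 78, 81, 75, 77, 76, 77, 70, 66, 6
[... 1351 characters left out ...]
 80, 77, 80, 80, 78, 82, 80, 78, 77], [20, 34, 107, 107, 109, 109, 105, 111, 105, 105, 108, 110, 110, 93, 81, 78, 77, 80, 81, 79, 78, 80, 78, 81, 76, 77], [24, 22, 108, 103, 112, 101, 113, 108, 106, 108, 104, 98, 96, 87, 84, 84, 84, 84, 86, 83, 84, 80, 81, 81, 80, 82], [19, 16, 103, 106, 111, 108, 110, 101, 99, 102, 94, 89, 88, 89, 87, 90, 87, 90, 88, 84, 86, 87, 86, 86, 86, 84], [6, 18, 103, 94, 98, 96, 95, 90, 89, 87, 89, 86, 86, 89, 86, 84, 86, 84, 83, 84, 84, 86, 81, 85, 83, 83], [12, 16, 88, 87, 88, 87, 87, 86, 84, 84, 86, 87, 82, 84, 83, 84, 83, 80, 81, 80, 83, 80, 81, 81, 83, 78], [17, 12, 86, 88, 87, 89, 89, 88, 90, 88, 86, 88, 87, 86, 84, 84, 82, 81, 81, 80, 83, 81, 80, 78, 78, 76]]
```

```bash
python3 - <<'E'
from h import *
d=np.load("w5.npy",allow_pickle=True).item();t=d["t"];c=get_calibration("top")
S=cv2.cvtColor(t,cv2.COLOR_BGR2HSV)[...,1].astype(float)
U=[];L=[]
for u in range(157,165):
    col=S[:,u]
    v=next(v for v in range(188,200) if col[v]<40); vu=v-1+(col[v-1]-40)/(col[v-1]-col[v])
    v=next(v for v in range(197,210) if col[v]>40); vl=v-1+(40-col[v-1])/(col[v]-col[v-1])
    a,b=onz(c,(u,vu),.1115),onz(c,(u,vl),.0885)
    U.append(a);L.append(b);print(u,round(vu,2),round(vl,2),a[:2].round(4),b[:2].round(4))
for n,A in(("U",U),("L",L)):
    A=np.array(A);p=np.polyfit(A[:,1],A[:,0],1);print(n,p,np.polyval(p,[.207,.272]))
# rim right edge
g=cv2.cvtColor(t,cv2.COLOR_BGR2GRAY).astype(float);E=[]
for v in list(range(150,185,3))+list(range(210,250,3)):
    r=g[v,136:158];k=np.argmax(np.diff(r));E.append(onz(c,(136+k+.5,v),.18))
E=np.array(E);p=np.polyfit(E[:,0],E[:,1],1);r=E[:,1]-np.polyval(p,E[:,0]);k=abs(r)<.003
p=np.polyfit(E[k,0],E[k,1],1);print("rim",p,k.sum(),abs(r).max(),"y at .51",np.polyval(p,.51))
print("button",onz(c,(158.4,197.4),.12),"tip",onz(c,(171.2,197.3),.1))
E
```

```text
157 193.71 202.71 [0.5216 0.2422] [0.5011 0.247 ]
158 193.47 202.64 [0.5223 0.2395] [0.5012 0.2442]
159 193.17 202.57 [0.5231 0.2368] [0.5014 0.2415]
160 193.21 202.45 [0.5229 0.2341] [0.5017 0.2387]
161 193.2 202.45 [0.5229 0.2314] [0.5017 0.236 ]
162 192.97 202.57 [0.5235 0.2287] [0.5013 0.2332]
163 192.63 202.41 [0.5244 0.226 ] [0.5017 0.2305]
164 192.69 201.91 [0.5242 0.2233] [0.5031 0.2278]
U [-0.13333327  0.55414843] [0.52654844 0.51788178]
L [-0.07033271  0.51836209] [0.50380322 0.4992316 ]
rim [0.11237655 0.19238421] 18 0.015865007862368358 y at .51 0.24969624910722726
button [0.50976217 0.23598645 0.12      ] tip [0.51354262 0.20585188 0.1       ]
```

```bash
python3 -m pendant '[[2,-1,30,0,0,0],[0,0,35,0,0,0],[0,0,35,0,0,0],[0,0,25,0,0,0],[0,0,15,0,0,0],[0,0,10,0,0,0],[0,0,7,0,0,0],[0,0,3,0,0,0],[0,0,0,0,0,0],[0,0,0,0,0,0]]' -1
```

```text
clock: 13.1
ee_pos: [0.5752, -0.175, -0.009]
eef_rot: [[0.046, 0.999, 0.001], [0.999, -0.046, -0.001], [-0.0, 0.001, -1.0]]
wrist_force: [-0.2, -0.4, -0.5]
finger_gap: 1.002
gripper_force: 0.0
```

```bash
python3 -m pendant '[[0,0,0,0,0,0],[0,0,0,0,0,0],[0,0,0,0,0,0],[0,0,0,0,0,0],[0,0,0,0,0,0],[0,0,-10,0,0,0],[0,0,-20,0,0,-0.03],[0,0,-25,0,0,-0.06],[0,0,-20,0,0,-0.067],[0,0,-8.5,0,0,0]]' 1
python3 -m pendant '[[15,-1,0,0,0,0],[25,-2,0,0,0,0],[32,-2,0,0,0,0],[34,-3,0,0,0,0],[34,-3,0,0,0,0],[34,-3,0,0,0,0],[32,-2,0,0,0,0],[25,-1,0,0,0,0],[15,-1,0,0,0,0],[0,0,0,0,0,0]]'
python3 - <<'E'
from h import *
s=state();c=get_calibration("wrist");im=grab_frame("wrist");t=grab_frame("top");q=grab_frame("side");print(s["ee_pos"],s["eef_rot"].round(3),s["finger_gap"],c["position"])
np.save("w6.npy",dict(c=c,im=im,t=t,q=q),allow_pickle=True)
cv2.imwrite("pics/w6.png",np.hstack([cv2.resize(im,(400,300)),cv2.resize(t[160:235,130:230],(400,300))]))
E
```

```text
clock: 14.35
ee_pos: [0.5757, -0.1752, 0.0763]
eef_rot: [[-0.111, 0.994, 0.003], [0.994, 0.111, -0.001], [-0.002, 0.003, -1.0]]
wrist_force: [1.7, 0.0, -3.1]
finger_gap: 0.408
gripper_force: 61.3
clock: 15.6
ee_pos: [0.5282, 0.0692, 0.073]
eef_rot: [[-0.113, 0.994, -0.002], [0.994, 0.113, -0.0], [0.0, -0.002, -1.0]]
wrist_force: [-0.2, -1.1, -2.4]
finger_gap: 0.41
gripper_force: 61.2
[0.52820684 0.06923169 0.07304447] [[-0.113  0.994 -0.002]
 [ 0.994  0.113 -0.   ]
 [ 0.    -0.002 -1.   ]] 0.410014181242139 [0.51858202 0.15454151 0.231655  ]
```

View pics/w6.png

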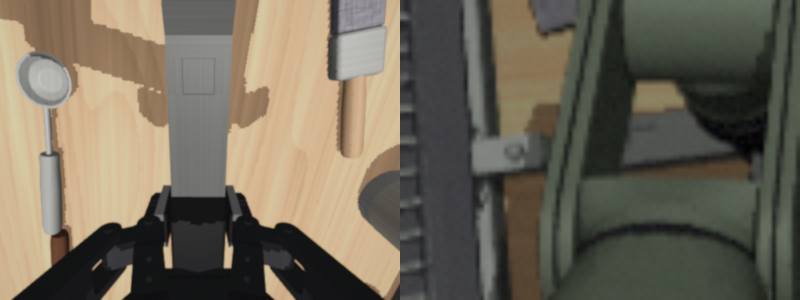

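The left panel shows the handle held straight: edges symmetric about u=199, hole at (199,75). The right panel shows the tube in line with the stub at (470–550,153). The mouth is about 24 mm before the tip, so I start the insertion slowly.

```bash
python3 -m pendant '[[4,1,-1.5,0,0,0],[4,0,0,0,0,0],[4,0,0,0,0,0],[4,0,0,0,0,0],[4,0,0,0,0,0],[4,0,0,0,0,0],[4,0,0,0,0,0],[3,0,0,0,0,0],[0,0,0,0,0,0],[0,0,0,0,0,0]]'
python3 -c "
from station import *
s=state();print(s['wrist_force'],s['ft_torque'])"
```

```text
clock: 17.0
ee_pos: [0.5272, 0.0986, 0.0753]
eef_rot: [[-0.111, 0.994, 0.0], [0.994, 0.111, -0.0], [-0.0, 0.0, -1.0]]
wrist_force: [0.1, 0.3, -3.0]
finger_gap: 0.41
gripper_force: 61.2
[ 0.10480699  0.32694874 -3.02352524] [-0.09514301 -0.02652908  0.01558529]
```

```bash
python3 -m pendant '[[2,0,0,0,0,0],[2,0,0,0,0,0],[2,0,0,0,0,0],[2,0,0,0,0,0],[2,0,0,0,0,0],[2,0,0,0,0,0],[2,0,0,0,0,0],[1,0,0,0,0,0],[0,0,0,0,0,0],[0,0,0,0,0,0]]'
python3 - <<'E'
from h import *
s=state();print(s['wrist_force'],s['ft_torque'])
im=grab_frame("wrist")
t=grab_frame("top")
cv2.imwrite("pics/w7.png",np.hstack([cv2.resize(im,(400,300)),cv2.resize(t[160:235,130:230],(400,300))]))
E
```

```text
clock: 18.25
ee_pos: [0.5255, 0.1136, 0.0753]
eef_rot: [[-0.111, 0.994, 0.0], [0.994, 0.111, -0.0], [-0.0, 0.0, -1.0]]
wrist_force: [0.7, -0.0, -1.9]
finger_gap: 0.408
gripper_force: 61.2
[ 0.68181545 -0.01468817 -1.86784852] [-0.0509499  -0.01610029 -0.04187219]
```

View pics/w7.png

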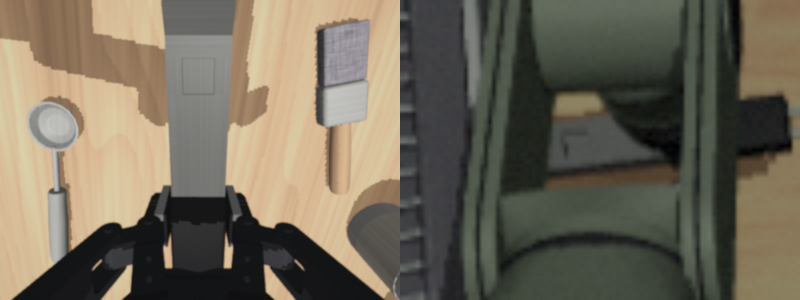

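The tube is still straight and meets no resistance; the hole is at (575,143) in the right panel. Continuing over the button in small steps.

```bash
python3 -m pendant '[[2,0,0,0,0,0],[2,0,0,0,0,0],[2,0,0,0,0,0],[1.5,0,0,0,0,0],[1.5,0,0,0,0,0],[1,0,0,0,0,0],[1,0,0,0,0,0],[1,0,0,0,0,0],[0,0,0,0,0,0],[0,0,0,0,0,0]]'
```

```text
clock: 19.6
ee_pos: [0.5245, 0.1251, 0.0755]
eef_rot: [[-0.111, 0.994, 0.001], [0.994, 0.111, -0.001], [-0.001, 0.001, -1.0]]
wrist_force: [-0.1, -5.1, -1.4]
finger_gap: 0.412
gripper_force: 61.4
```

```bash
python3 -c "
from station import *
s=state();print(s['wrist_force'],s['ft_torque'],s['ee_pos'])"
```

```text
[-0.14169099 -5.10500558 -1.39604835] [-0.53539581 -0.05707343  0.07364432] [0.52445663 0.12509068 0.07554811]
```

```bash
python3 -m pendant '[[1.5,0,0,0,0,0],[1.5,0,0,0,0,0],[1.5,0,0,0,0,0],[1.5,0,0,0,0,0],[1.5,0,0,0,0,0],[1.5,0,0,0,0,0],[1.5,0,0,0,0,0],[1.5,0,0,0,0,0],[0,0,0,0,0,0],[0,0,0,0,0,0]]'
```

```text
clock: 20.85
ee_pos: [0.5242, 0.1349, 0.0762]
eef_rot: [[-0.111, 0.994, 0.002], [0.994, 0.111, -0.004], [-0.004, 0.002, -1.0]]
wrist_force: [1.1, -10.7, 1.2]
finger_gap: 0.407
gripper_force: 61.8
```

```bash
python3 -m pendant '[[1.5,0,0,0,0,0],[1.5,0,0,0,0,0],[1.5,0,0,0,0,0],[1.5,0,0,0,0,0],[1,0,0,0,0,0],[1,0,0,0,0,0],[1,0,0,0,0,0],[1,0,0,0,0,0],[0,0,0,0,0,0],[0,0,0,0,0,0]]'
```

```text
clock: 22.1
ee_pos: [0.5228, 0.1464, 0.0761]
eef_rot: [[-0.111, 0.994, 0.002], [0.994, 0.111, -0.002], [-0.002, 0.002, -1.0]]
wrist_force: [1.0, -5.6, 0.9]
finger_gap: 0.41
gripper_force: 61.7
```

```bash
python3 -m pendant '[[1,0,0,0,0,0],[1,0,0,0,0,0],[1,0,0,0,0,0],[1,0,0,0,0,0],[1,0,0,0,0,0],[1,0,0,0,0,0],[0,0,0,0,0,0],[0,0,0,0,0,0],[0,0,0,0,0,0],[0,0,0,0,0,0]]'
```

```text
clock: 23.35
ee_pos: [0.5211, 0.1533, 0.0753]
eef_rot: [[-0.111, 0.994, 0.0], [0.994, 0.111, 0.0], [0.0, 0.0, -1.0]]
wrist_force: [-0.4, -0.1, -3.4]
finger_gap: 0.411
gripper_force: 61.2
```

The force dropped to zero and the height sprang back, so it has snapped. I'll nudge it on, then tug to check the lock.

```bash
python3 -m pendant '[[0.5,0,0,0,0,0],[0.5,0,0,0,0,0],[0.5,0,0,0,0,0],[0,0,0,0,0,0],[0,0,0,0,0,0],[0,0,0,0,0,0],[0,0,0,0,0,0],[0,0,0,0,0,0],[0,0,0,0,0,0],[0,0,0,0,0,0]]'
python3 -m pendant '[[-1,0,0,0,0,0],[-1,0,0,0,0,0],[-1,0,0,0,0,0],[-1,0,0,0,0,0],[-1,0,0,0,0,0],[0,0,0,0,0,0],[0,0,0,0,0,0],[0,0,0,0,0,0],[0,0,0,0,0,0],[0,0,0,0,0,0]]'
```

```text
clock: 24.6
ee_pos: [0.5209, 0.1549, 0.0753]
eef_rot: [[-0.111, 0.994, 0.0], [0.994, 0.111, 0.0], [0.0, 0.0, -1.0]]
wrist_force: [-0.3, 0.4, -4.1]
finger_gap: 0.407
gripper_force: 61.2
clock: 25.85
ee_pos: [0.5211, 0.152, 0.0752]
eef_rot: [[-0.111, 0.994, -0.0], [0.994, 0.111, 0.004], [0.004, 0.0, -1.0]]
wrist_force: [0.1, 7.6, -3.5]
finger_gap: 0.411
gripper_force: 61.1
```

Locked: a 5 mm tug stops after 3 mm with 7.6 N of resistance. Re-centre, let go, rise.

```bash
python3 -m pendant '[[1,0,0,0,0,0],[1,0,0,0,0,0],[1,0,0,0,0,0],[0.5,0,0,0,0,0],[0,0,0,0,0,0],[0,0,0,0,0,0],[0,0,0,0,0,0],[0,0,0,0,0,0],[0,0,0,0,0,0],[0,0,0,0,0,0]]'
python3 -m pendant '[[0,0,0,0,0,0],[0,0,0,0,0,0],[0,0,0,0,0,0],[0,0,0,0,0,0],[0,0,0,0,0,0],[0,0,-8,0,0,0],[0,0,-20,0,0,0],[0,0,-35,0,0,0],[0,0,-35,0,0,0],[0,0,-30,0,0,0]]' -1
python3 -m pendant '[[0,0,-20,0,0,0],[-20,0,-20,0,0,0],[-30,0,0,0,0,0],[-30,0,0,0,0,0],[-30,0,0,0,0,0],[-30,0,0,0,0,0],[-20,0,0,0,0,0],[0,0,0,0,0,0],[0,0,0,0,0,0],[0,0,0,0,0,0]]'
python3 - <<'E'
from h import *
s=state();print(s["ee_pos"],s["wrist_force"])
c=get_calibration("wrist");im=grab_frame("wrist")
m=((im.max(2)<75)*255).astype(np.uint8)
n,l,st,ce=cv2.connectedComponentsWithStats(m)
# predicted pixels of the handle if home; where is the dark grip?
R=np.array([.507,.270,.1]);a=np.array([-.112,.994,0])
for k in (32,80,100,137,175): print(k,proj(c,R-a*(k/1000+.002)+[0,0,.016]).round(0))
for i in range(1,n):
    if st[i,4]>300: print(st[i],ce[i].round(0))
E
```

```text
clock: 27.1
ee_pos: [0.521, 0.1534, 0.0753]
eef_rot: [[-0.111, 0.994, -0.0], [0.994, 0.111, -0.0], [-0.0, -0.0, -1.0]]
wrist_force: [-0.3, 0.8, -2.5]
finger_gap: 0.405
gripper_force: 61.2
clock: 28.35
ee_pos: [0.5214, 0.1534, 0.2055]
eef_rot: [[-0.111, 0.994, 0.002], [0.994, 0.111, 0.0], [0.0, 0.002, -1.0]]
wrist_force: [0.3, -0.4, -0.4]
finger_gap: 1.0
gripper_force: 0.0
clock: 29.6
ee_pos: [0.5386, -0.0046, 0.2433]
eef_rot: [[-0.112, 0.994, -0.0], [0.994, 0.112, 0.0], [0.0, -0.0, -1.0]]
wrist_force: [-0.7, -0.3, -0.7]
finger_gap: 1.005
gripper_force: 0.0
[ 0.53861445 -0.00463204  0.24329296] [-0.73318767 -0.28359789 -0.73625056]
32 [ 253. -128.]
80 [253. -51.]
100 [253. -22.]
137 [253.  28.]
175 [253.  75.]
[ 234    0   40   77 2918] [253.  37.]
[481  20  31  88 425] [497.  65.]
[388 116  43  43 976] [406. 136.]
[416 120  43  50 488] [429. 140.]
[483 145  29  49 702] [501. 172.]
[ 421  224   91   46 1299] [455. 238.]
[    0   238   512   146 33478] [262. 339.]
```

The grip's rear end is seen at row 76 against 75 predicted for home, centred at u=253, so the handle stayed on and level.

```bash
python3 -c "
from station import *
print(finish_job())"
```

```text
the job is handed in; nothing more can be done
None
```

The handle is on the pan's stub with the button snapped up through the hole; it held against a light tug. I let go, backed the arm clear and handed the job in at about 30 s; I don't have the judge's result.

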